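# Latch the gate of the fruit bin

### The arm

A 6-joint arm with a two-finger parallel gripper is mounted at the origin on the work surface. World frame = base frame: x ahead of the robot, y to its left, z up, the work surface at z = 0. Lengths are in m, angles in rad, forces in N, time in s.
With the tool pointing down it reaches from about 0.35 to 0.875 m from the base axis. Payload 4.2 kg.
Tool frame: the origin (TCP) lies midway between the tips of the shut fingers; the grasp point (between the pads) lies 19 mm behind it; z points along the fingers, y is the line along which they close (so a half turn about z gives the same grasp; the last joint's range is limited). The gripper opens to 87 mm and grips with 3 to 60 N. Pads are 19 mm wide; open, the fingers measure 117 mm over their backs; the gripper's body (75 mm by 190 mm) begins 51 mm behind the grasp point.
Start: joints at [-1.052, 0.385, 0.008, 0, -1.194, -0.259], TCP at [0.161, -0.604, 0.223] pointing down, gripper open.
Joint ranges: [-3.14, 3.14], [-1.21, 2.06], [-1.07, 1.41], [-3.16, 2.05], [-2.99, -0.16], [-3.1, 3.1]. Speed limits (rad/s): [2.79, 2.79, 3.14, 3.14, 3.14, 3.14].

### API

Orientations are given as a rotation vector (axis times angle).
In Python, from bench import observe, eyes, workorder gives the robot as it stands. The module is installed in compiled form; this text tells all that it offers.
- The arm moves only by the tool play_rows, never from a script. Its argument "deltas" is a list of rows, each an object with "translation": the shift along the tool's x, y, z in mm, a list of three; "twist": the turn about the tool's z in rad; "jaw": the closure, from 0 (fully open) to 1 (shut). A call has 1 to 8 rows; each row shifts and turns the commanded pose from where the row before left it, along the tool's axes as they then stand; what a row does not reach is not made up. A row lasts 1/12 s, in which the tool goes at most 41.7 mm and 7.16 degrees, less where a joint would pass 70% of its speed; a pose out of reach is approached as far as the arm can. A call is refused whole if a number of a shift passes 41.7 or a number of a turn 0.125, either way. A call with a gripper value outside its range is refused whole. The fingers move at their own pace and stop on an object; "grip_force" is the grip in N (left out, the last holds). Time passes only in rows, so rows that do not move let the fingers close. It gives the time, the measured TCP pose, the force, the opening and the grip force at its end, in the units of the state.
- observe(): the state, without advancing time (a new reading comes with each control period).
- eyes.capture(name): name is "scene" or "top" or "wrist"; returns the picture (420x560x3 uint8, blue, green, red); there is no depth.
- eyes.camera_params(name): a dict with "vfov" (degrees; the focal length in pixels is half the picture's height over the tangent of half this angle, whatever the lens; pixels are square), "cx", "cy" (the principal point, pixels), "eye" and "attitude" of the camera in the world. Camera axes: x right, y down, z forward; pixel columns grow to the right and rows downward; lengths in m; the calibration is good to about 2 mm. A picture is of the moment at which its call begins: read the wrist's pose just before it. camera_params takes no time and is no camera call; for the wrist camera it gives the pose at the moment of the call.
- workorder.finish_job(): hands the job in; it is judged then, once.
The state is a dict: "clock": time; "q": joint angles; "joint_vel": joint speeds; "effort": joint torques, N m; "eef_pos": TCP position; "eef_rot": TCP orientation; "ft_force": force on the tool from outside, world axes, zero at the start; "torque": the same for the moment, N m; "grip_width": opening from 0.0 (shut) to 1.0 (fully open); "finger_force": force on a finger pad.
Only numpy, scipy, OpenCV 4.12 (cv2) and the standard library are available. Lean on these libraries where they do the work, as an engineer would, in place of code of your own. Each camera call takes 0.05 s, during which the arm holds its last target. There are 200 camera calls.

### The job

Swing the fruit bin's gate shut and latch it: lift the latch bar by its thumb tab, carry it over the striker, bring the gate in gently until the bar meets the catch's back plate, and let the bar drop all the way into the slot, then let go. Never push the bar hard against the catch (it stands about 15 N), and leave the bottles, pots, cup and fruit on the table where they stand.

Things in the scene. Friction and masses are not known exactly. Their poses are not given: they have to be found in the camera images.
- bin: slatted wooden fruit bin, fixed, 240 deep (x) x 375 wide (y) x 130 mm tall. Origin: centre of its underside, at table height; x points from the gate side into the bin, y to the left seen from the robot, z up. Fruit inside reaches 74 mm above the table, side walls 125 mm, posts 130 mm.
- gate_hinge (a point): point on the gate's upright hinge axis, at table height; in the bin's frame x = -110, y = +165 mm. Belongs to the bin, does not move with the gate.
- gate (a joint): angle of the wooden gate (252 wide, 16 thick, 18 to 128 mm above the table), rad. 0: in line with the bin's front, running from the hinge along the bin's -y; growing: swung out to the bin's -x. Stays where it is left (friction 0.12 N m), can go inwards to -0.08; only the catch stops it. Latched it reads -0.06 to 0.06, as the catch is set.
- latch (a joint): angle of the dark steel latch bar on the gate's outer face, rad. 0: level on its rest, where it falls by its weight (0.13 to 0.21 kg); growing: free end raised; at most 0.30. Bar 8 mm thick (across the gate), 20 mm high, reaching 195 mm from the pivot, past the gate's free edge. Above 0.13 it clears the striker; lying on the striker it reads 0.11 to 0.13.
- latch_pivot (a point): pivot of the bar, on the bar's centre line: 130 mm along the gate from the hinge axis, 18 mm outside the gate's middle plane, 115 mm above the table; its axis is square to the gate's face. Moves with the gate.
- thumb_tab (a point): where to pinch the bar's upright thumb tab: a steel plate 12 mm thick (across the gate: pinch it so), 30 mm wide along the bar, its top 20 mm above this point. The point is 90 mm from the pivot towards the free end and 52 mm above the bar's centre line (bar level: 167 mm above the table). Turns with bar and gate; x is square to the gate, inwards.
- catch_mount: steel block fixed to the bin's post that carries the catch. Origin: 305 mm along the shut gate from the hinge axis, 18 mm outside its middle plane, 105 mm above the table, where the level bar's underside lies in mid slot if the catch is at its middle setting; axes as the bin's. The catch sits up to 15 mm farther out or in (x) than that, unmeasured, other each time.
- striker_mid (a point): middle of the striker's top IF the catch is at its middle setting. From outside to inside the catch is: a square-faced striker 30 mm thick (x), 22 mm wide, its top 20 mm above catch_mount's origin; a slot 11 mm wide for the 8 mm bar; an upright back plate 50 mm higher than the striker. All three shift together.
- plate_mid (a point): face of the back plate, striker height, IF the catch is at its middle setting: 5.5 mm inside mid slot. A raised bar brought in gently touches the plate, which shows where the slot is: bar and plate touching, the bar has 3 mm to go outwards before the striker. Bar and catch are rigid and stand 15 N between them.
- milk_a: white milk bottle, 62 mm wide, 170 mm tall, loose, to be left alone. Origin: centre of its underside.
- milk_b: white milk bottle, 62 mm wide, 170 mm tall, loose, to be left alone. Origin: centre of its underside.
- drink_a: green drink pot with black lid, 72 mm wide, 120 mm tall, loose, to be left alone. Origin: centre of its underside.
- drink_b: green drink pot with black lid, 72 mm wide, 120 mm tall, loose, to be left alone. Origin: centre of its underside.
- mango: a fruit standing on the table, 72 mm wide, 78 mm tall, loose, to be left alone. Origin: centre of its underside.
- sample_cup: clear tasting cup, 76 mm wide, 100 mm tall, loose, to be left alone. Origin: centre of its underside.

How it is judged:
By the outcome, as a careful person would: the job done as asked, in the order asked, and still so for the second after the job is handed in, with the robot touching nothing.
It also fails if it takes over 72 s, if anything falls off the work surface, if the arm or the gripper's body presses on something with over 40 N, if the wrist force passes 120 N, or if a joint passes its speed limit or range.

## Working session

There is one attempt and no reset: what is moved stays moved. The work goes in short steps, Python scripts to look and compute and a tool call to move; the robot and the scene stay as the last step left them, time stands still between calls to the robot, and variables do not carry over. Pictures are saved under pics/ and viewed, at most 10 in all, crops included, and the job is handed in when it is done.

Besides the shell and the picture viewer there is one more tool, called after "Call:" by a JSON object that holds its "name" and its "arguments", one argument or row to a line. play_rows: Moves the arm, as the interface text tells. Its arguments: {"type":"object","properties":{"deltas":{"type":"array"},"grip_force":{"type":"number"}},"required":["deltas"]}

```bash
mkdir -p pics
cat > h.py <<'E'
import numpy as np, cv2
from bench import observe, eyes, workorder
from scipy.spatial.transform import Rotation as R
def cam(n):
    p=eyes.camera_params(n); f=210/np.tan(np.radians(p['vfov'])/2)
    A=np.array(p['attitude'],float)
    M=A if A.shape==(3,3) else R.from_rotvec(A).as_matrix()
    return f,p['cx'],p['cy'],np.array(p['eye']),M
def ray(c,u,v):
    d=c[4]@np.array([(u-c[1])/c[0],(v-c[2])/c[0],1]); return c[3],d/np.linalg.norm(d)
def onz(c,u,v,z):
    o,d=ray(c,u,v); return o+d*(z-o[2])/d[2]
def proj(c,P):
    q=c[4].T@(np.array(P)-c[3]); return q[:2]/q[2]*c[0]+np.array([c[1],c[2]])
E
python3 - <<'E'
from h import *
for n in("scene","top"):
    cv2.imwrite(f"pics/{n}0.png",eyes.capture(n)); print(n,eyes.camera_params(n))
s=observe(); print(s)
E
```

```text
scene {'vfov': 55.50430245602981, 'cx': 278.4483548331193, 'cy': 214.12629351084263, 'eye': array([ 1.33100105, -0.19531777,  0.85120855]), 'attitude': array([-1.9334345 , -1.45555085,  0.63423878])}
top {'vfov': 51.52323098656049, 'cx': 272.75330167270806, 'cy': 212.21741108000234, 'eye': array([0.45221732, 0.01857381, 0.98339816]), 'attitude': array([-2.15122054,  2.13092848, -0.13684719])}
{'clock': 0.1, 'q': array([-1.05242011e+00,  3.85453249e-01,  6.76369899e-03, -4.45292061e-04,
       -1.19397699e+00, -2.58573684e-01]), 'joint_vel': array([ 0.0005489 , -0.0020008 ,  0.00153373,  0.00085605,  0.00011193,
        0.00052612]), 'effort': array([-1.53177021e-03, -3.91688776e+01,  1.87935394e+01,  4.23185706e+00,
        1.35177450e-02, -6.83733765e-05]), 'eef_pos': array([ 0.1604227 , -0.60350786,  0.22158387]), 'eef_rot': array([ 4.06651994e-01, -3.11483318e+00, -2.96477720e-03]), 'ft_force': array([-0.93864642, -0.48798396, -0.16928795]), 'torque': array([-0.0218558 , -0.01002101,  0.02538433]), 'finger_force': 0.0, 'grip_width': 1.0006315153365908}
```

View pics/top0.png

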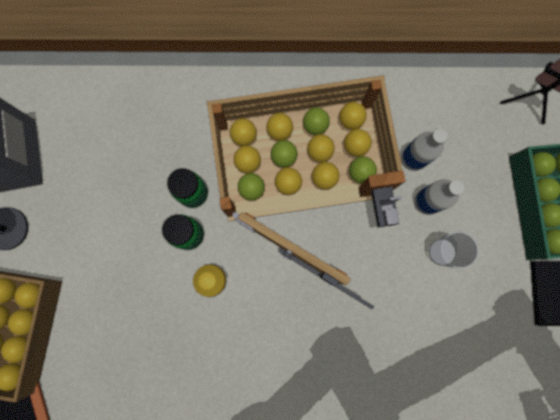

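View pics/scene0.png

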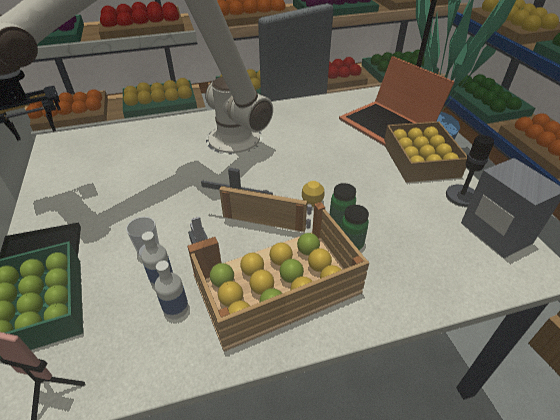

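The top view shows the bin (corners about (210,103), (385,80), (402,182), (228,212)), the gate swung out from the hinge at (242,217) to (347,278), the bar tip at (372,307), and the catch at (385,205). I'll zoom in for the fine points.

Run:
```python
from h import *
im=cv2.imread("pics/top0.png")
c=im[160:310,205:415]
cv2.imwrite("pics/top0c.png",cv2.resize(cv2.convertScaleAbs(c,alpha=1.6),None,fx=3.8,fy=3.8,interpolation=cv2.INTER_CUBIC))
im=cv2.imread("pics/scene0.png")
c=im[160:310,180:380]
cv2.imwrite("pics/sc0c.png",cv2.resize(cv2.convertScaleAbs(c,alpha=1.6),None,fx=4,fy=4,interpolation=cv2.INTER_CUBIC))
```

```text
(no output)
```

View pics/top0c.png

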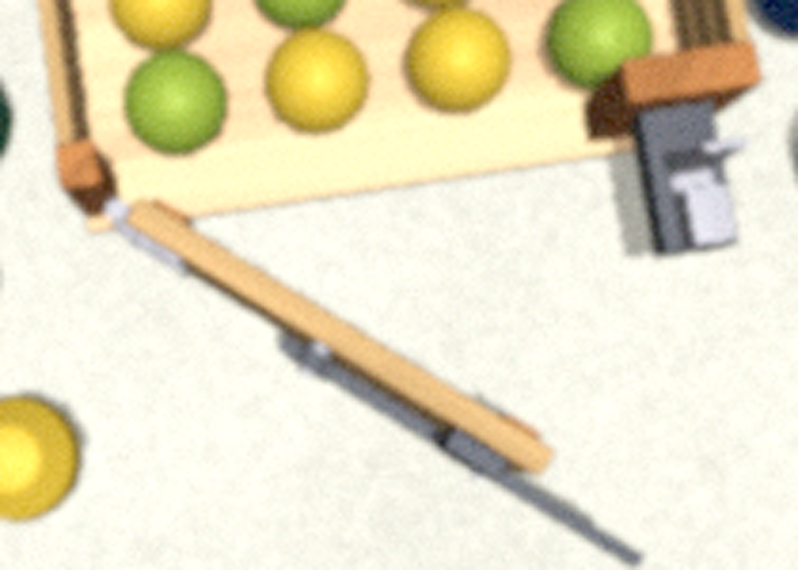

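View pics/sc0c.png

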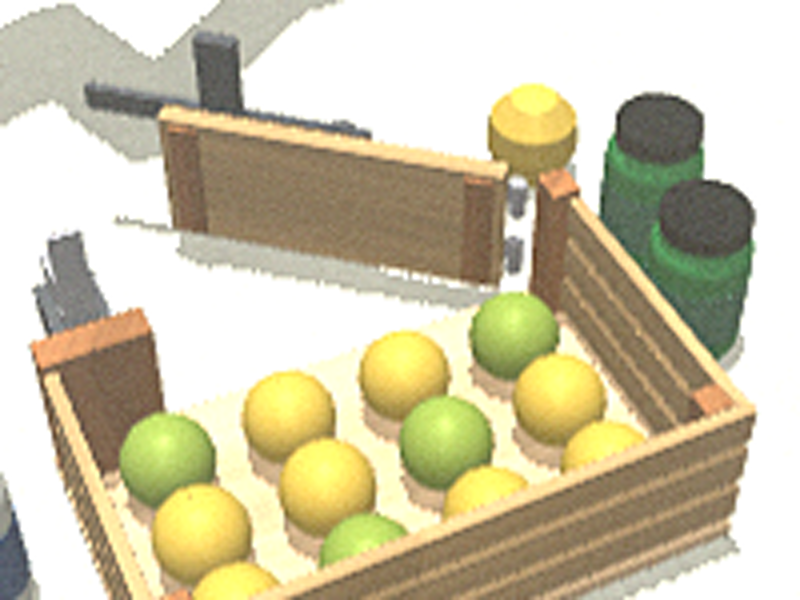

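The crops show the gate top running from crop (140,212) to (540,460), the tab top at (478,452), the bar tip at (640,560), and the catch's striker top at (708,208) with the back plate top at (725,145). I can turn these into positions now.

Run:
```python
from h import *
np.set_printoptions(precision=4,suppress=True)
c=cam("top")
t=lambda u,v,z:onz(c,205+u/3.8,160+v/3.8,z)[:2]
P={k:t(*a) for k,a in dict(knuckle=(118,210,.12),gate0=(140,212,.128),gate1=(540,458,.128),tabtop=(478,450,.187),piv=(300,352,.125),tip=(640,560,.122),striker=(708,210,.125),plate=(725,147,.175),lpost=(78,163,.13),rpostL=(625,68,.13),rpostR=(752,48,.13)).items()}
P['BL']=onz(c,210,103,.127)[:2];P['BR']=onz(c,384,79,.127)[:2]
P['FL']=t(58,150,.13)
for k,v in P.items():print(k,v)
g=P['gate1']-P['gate0'];print('gate len',np.linalg.norm(g),'dir',np.degrees(np.arctan2(g[1],g[0])))
b=P['BR']-P['BL'];print('bin w',np.linalg.norm(b),'dir',np.degrees(np.arctan2(b[1],b[0])))
yaw=np.arctan2(b[0],-b[1]) # y axis = -b
yb=-b/np.linalg.norm(b); xb=np.array([yb[1],-yb[0]])
for nm,z in [("BLBR",0)]:
    org=(P['BL']+P['BR'])/2-xb*.12
    H=org-.11*xb+.165*yb; print('xb',xb,'org',org,'hinge',H)
    for k in('knuckle','lpost','striker','plate','gate0','FL'):
        d=P[k]-org;print(k,'binframe',d@xb,d@yb)
    print("expected catch y",.165-.305,"x",-.128)
    # gate: from hinge
    gd=g/np.linalg.norm(g);d=P['tabtop']-H;n=np.array([gd[1],-gd[0]])
    for k in('tabtop','piv','tip','gate0','gate1'):
        d=P[k]-H; print(k,'along',d@gd,'perp',d@n)
    print('theta',np.degrees(np.arccos(gd@-yb)))
```

```text
knuckle [0.5688 0.1052]
gate0 [0.5668 0.0928]
gate1 [ 0.442 -0.114]
tabtop [ 0.4461 -0.0755]
piv [0.4948 0.0087]
tip [ 0.3911 -0.1649]
striker [ 0.5708 -0.2037]
plate [ 0.5954 -0.2   ]
lpost [0.5921 0.1257]
rpostL [ 0.6451 -0.161 ]
rpostR [ 0.6563 -0.2278]
BL [0.8015 0.1636]
BR [ 0.8553 -0.196 ]
FL [0.5989 0.1364]
gate len 0.24153686576964417 dir -121.11153419811473
bin w 0.3636500105844263 dir -81.48474820719099
xb [0.989  0.1481] org [ 0.7097 -0.034 ] hinge [0.5765 0.1129]
knuckle binframe -0.11877054501692508 0.15847412802091315
lpost binframe -0.09267832134140862 0.17532695246919291
striker binframe -0.16254816963822838 -0.14725134393371575
plate binframe -0.13767875990630524 -0.14723820574877766
gate0 binframe -0.12261038044882028 0.1465760707432529
FL binframe -0.08435021894610223 0.18488339540816479
expected catch y -0.13999999999999999 x -0.128
tabtop along 0.2286665064003948 perp 0.014297087428810877
piv along 0.13142591425261643 perp 0.0161134103579833
tip along 0.3336782275074165 perp 0.015119866982159042
gate0 along 0.022233090252426518 perp -0.0020377836364708236
gate1 along 0.26376995602207065 perp -0.002037783636470815
theta 39.626785990923715
```

```bash
cat >> h.py <<'E'
H0=np.array([.5718,.1060]); SH=np.radians(-81.5) # hinge, shut-gate heading
def tab(th,ph,H=H0,sh=SH):
    a=sh-th; g=np.array([np.cos(a),np.sin(a)]); n=np.array([np.sin(a),-np.cos(a)]) # n outward
    al=.13+.09*np.cos(ph)-.052*np.sin(ph); z=.115+.09*np.sin(ph)+.052*np.cos(ph)
    return np.r_[H+g*al+n*.018,z],a
def togo(P,yaw,s=None):  # tcp target, heading wanted for tool y (mod pi)
    s=s or observe(); M=R.from_rotvec(s['eef_rot']).as_matrix()
    d=M.T@(np.array(P)-s['eef_pos'])*1000
    y0=np.arctan2(M[1,1],M[0,1]); dy=(yaw-y0+np.pi/2)%np.pi-np.pi/2
    return d,-dy*np.sign(-M[2,2])  # twist about tool z
E
python3 - <<'E'
from h import *
np.set_printoptions(precision=4,suppress=True)
p,a=tab(.69,0);print(p,a)
s=observe();print(R.from_rotvec(s['eef_rot']).as_matrix())
print(togo(p+[0,0,.07],a+np.pi/2))
E
```

```text
[ 0.443  -0.0732  0.167 ] -2.1124433403753784
[[-0.9665 -0.2567 -0.0006]
 [-0.2567  0.9665  0.0018]
 [ 0.0001  0.0019 -1.    ]]
(array([-409.2013,  439.9987,  -14.6061]), np.float64(-0.7695110937708458))
```

Call:
{"name": "play_rows", "arguments": {
  "deltas": [
    {"translation":[-25.5,27.5,-4],"twist":0,"jaw":0},
    {"translation":[-25.5,27.5,-4],"twist":0,"jaw":0},
    {"translation":[-25.5,27.5,-4],"twist":0,"jaw":0},
    {"translation":[-25.5,27.5,-3],"twist":0,"jaw":0},
    {"translation":[-25.5,27.5,0],"twist":0,"jaw":0},
    {"translation":[-25.5,27.5,0],"twist":0,"jaw":0},
    {"translation":[-25.5,27.5,0],"twist":0,"jaw":0},
    {"translation":[-25.5,27.5,0],"twist":0,"jaw":0}
  ]
}}

```text
clock: 0.77
eef_pos: [0.3014, -0.3372, 0.2373]
eef_rot: [0.406, -3.115, -0.001]
ft_force: [1.7, -0.7, 0.1]
grip_width: 1.0
finger_force: 0.0
```

Call:
{"name": "play_rows", "arguments": {
  "deltas": [
    {"translation":[-25.5,27.5,0],"twist":0,"jaw":0},
    {"translation":[-25.5,27.5,0],"twist":0,"jaw":0},
    {"translation":[-25.5,27.5,0],"twist":0,"jaw":0},
    {"translation":[-25.5,27.5,0],"twist":0,"jaw":0},
    {"translation":[-25.5,27.5,0],"twist":0,"jaw":0},
    {"translation":[-25.5,27.5,0],"twist":0,"jaw":0},
    {"translation":[-25.5,27.5,0],"twist":0,"jaw":0},
    {"translation":[-25.5,27.5,0],"twist":0,"jaw":0}
  ]
}}

```text
clock: 1.43
eef_pos: [0.442, -0.0721, 0.2375]
eef_rot: [0.408, -3.115, -0.0]
ft_force: [0.4, -0.6, -1.0]
grip_width: 0.997
finger_force: 0.0
```

Call:
{"name": "play_rows", "arguments": {
  "deltas": [
    {"translation":[0,0,0],"twist":-0.1,"jaw":0},
    {"translation":[0,0,0],"twist":-0.1,"jaw":0},
    {"translation":[0,0,0],"twist":-0.1,"jaw":0},
    {"translation":[0,0,0],"twist":-0.1,"jaw":0},
    {"translation":[0,0,0],"twist":-0.1,"jaw":0},
    {"translation":[0,0,0],"twist":-0.1,"jaw":0},
    {"translation":[0,0,0],"twist":-0.1,"jaw":0},
    {"translation":[0,0,0],"twist":-0.07,"jaw":0}
  ]
}}

```text
clock: 2.1
eef_pos: [0.4415, -0.0739, 0.2372]
eef_rot: [1.553, -2.73, -0.001]
ft_force: [-0.4, 0.1, 0.4]
grip_width: 0.997
finger_force: 0.0
```

Run:
```python
from h import *
np.set_printoptions(precision=4,suppress=True)
p,a=tab(.69,0)
s=observe();print(s['eef_pos'],s['clock'],s['q'])
print(togo(p+[0,0,-.019],a+np.pi/2))
c=cam("wrist");im=eyes.capture("wrist");cv2.imwrite("pics/w1.png",im)
print("tabtop proj",proj(c,p+[0,0,.02]),"tip",proj(c,tab(.69,0)[0]), c[3])
np.savez("pics/w1.npz",f=c[0],cx=c[1],cy=c[2],e=c[3],M=c[4])
```

```text
[ 0.4415 -0.0739  0.2372] 2.1 [ 0.199   0.066  -0.3764 -0.0003 -1.1292 -0.7354]
(array([-1.3815, -0.9951, 89.1633]), np.float64(0.00511199411103469))
tabtop proj [274.3994 228.5797] tip [274.5099 219.0175] [ 0.4038 -0.1372  0.3988]
```

View pics/w1.png

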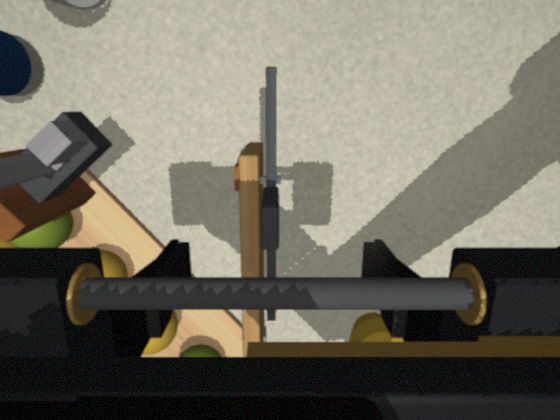

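The wrist view has the bar vertical at column 270 and the tab at rows 185–250. That is centred between the fingers and matches the prediction of (274,228), so I'll descend and pinch.

Call:
{"name": "play_rows", "arguments": {
  "deltas": [
    {"translation":[-1.5,-1,20],"twist":0,"jaw":0},
    {"translation":[0,0,20],"twist":0,"jaw":0},
    {"translation":[0,0,20],"twist":0,"jaw":0},
    {"translation":[0,0,16],"twist":0,"jaw":0},
    {"translation":[0,0,10],"twist":0,"jaw":0},
    {"translation":[0,0,0],"twist":0,"jaw":0.4},
    {"translation":[0,0,0],"twist":0,"jaw":0.7},
    {"translation":[0,0,0],"twist":0,"jaw":0.8}
  ],
  "grip_force": 8
}}

```text
clock: 2.82
eef_pos: [0.444, -0.0732, 0.1522]
eef_rot: [-1.546, 2.734, -0.001]
ft_force: [-0.5, 0.3, 0.2]
grip_width: 0.855
finger_force: 0.0
```

Call:
{"name": "play_rows", "arguments": {
  "deltas": [
    {"translation":[0,0,0],"twist":0,"jaw":0.85},
    {"translation":[0,0,0],"twist":0,"jaw":0.9},
    {"translation":[0,0,0],"twist":0,"jaw":0.95},
    {"translation":[0,0,0],"twist":0,"jaw":1},
    {"translation":[0,0,0],"twist":0,"jaw":1},
    {"translation":[0,0,0],"twist":0,"jaw":1},
    {"translation":[0,0,0],"twist":0,"jaw":1},
    {"translation":[0,0,0],"twist":0,"jaw":1}
  ],
  "grip_force": 8
}}

```text
clock: 3.48
eef_pos: [0.4435, -0.0732, 0.1515]
eef_rot: [1.547, -2.734, -0.0]
ft_force: [0.9, -0.0, 0.2]
grip_width: 0.25
finger_force: 0.0
```

Call:
{"name": "play_rows", "arguments": {
  "deltas": [
    {"translation":[0,0,0],"twist":0,"jaw":1},
    {"translation":[0,0,0],"twist":0,"jaw":1},
    {"translation":[0,0,0],"twist":0,"jaw":1},
    {"translation":[0,0,0],"twist":0,"jaw":1},
    {"translation":[0,0,0],"twist":0,"jaw":1}
  ],
  "grip_force": 12
}}

```text
clock: 3.9
eef_pos: [0.4437, -0.0731, 0.1516]
eef_rot: [-1.547, 2.734, -0.0]
ft_force: [1.2, -0.5, 0.2]
grip_width: 0.137
finger_force: 12.0
```

Call:
{"name": "play_rows", "arguments": {
  "deltas": [
    {"translation":[-2.2,0,-3.6],"twist":0,"jaw":1},
    {"translation":[-2.4,0,-3.5],"twist":0,"jaw":1},
    {"translation":[-2.5,0,-3.4],"twist":0,"jaw":1},
    {"translation":[-2.7,0,-3.2],"twist":0,"jaw":1},
    {"translation":[-2.9,0,-3.1],"twist":0,"jaw":1},
    {"translation":[-1.5,0,-1.5],"twist":0,"jaw":1},
    {"translation":[0,0,0],"twist":0,"jaw":1}
  ]
}}

```text
clock: 4.48
eef_pos: [0.4505, -0.0613, 0.1705]
eef_rot: [1.547, -2.733, 0.001]
ft_force: [-3.2, -5.4, 2.5]
grip_width: 0.133
finger_force: 12.0
```

Run:
```python
from h import *
s=observe();print(s['eef_pos'],s['ft_force'],s['torque'],s['grip_width'])
im=eyes.capture("scene")[150:300,180:380]
a=cv2.resize(cv2.convertScaleAbs(im,alpha=1.6),None,fx=4,fy=4,interpolation=cv2.INTER_CUBIC);cv2.imwrite("pics/s2.png",a)
```

```text
[ 0.45046671 -0.06132314  0.17045714] [-3.23139123 -5.41116421  2.54426048] [-1.47469945  0.85170064 -0.12084252] 0.13316498069186386
```

View pics/s2.png

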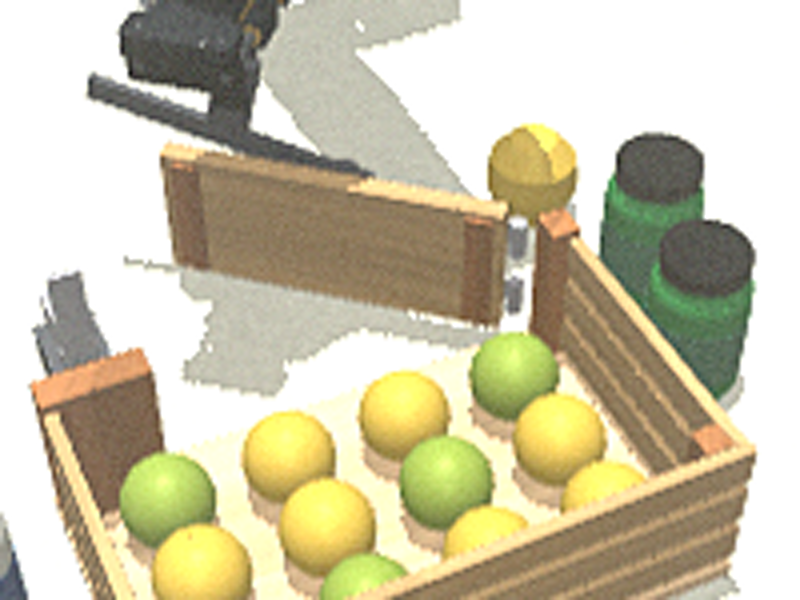

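The bar is lifted: its tip is visibly up at crop (95,85) with the tab between the fingers, and the gate hasn't moved. Next I'll swing along the arc about the hinge.

Call:
{"name": "play_rows", "arguments": {
  "deltas": [
    {"translation":[1.5,0,0],"twist":0,"jaw":1},
    {"translation":[0.3,-4.1,0],"twist":-0.02,"jaw":1},
    {"translation":[0.6,-10.3,0],"twist":-0.05,"jaw":1},
    {"translation":[0.6,-10.3,0],"twist":-0.05,"jaw":1},
    {"translation":[0.6,-10.3,0],"twist":-0.05,"jaw":1},
    {"translation":[0.6,-10.3,0],"twist":-0.05,"jaw":1},
    {"translation":[0.6,-10.3,0],"twist":-0.05,"jaw":1},
    {"translation":[0.3,-4.1,0],"twist":-0.02,"jaw":1}
  ]
}}

```text
clock: 5.2
eef_pos: [0.5044, -0.0906, 0.1702]
eef_rot: [-1.928, 2.48, -0.003]
ft_force: [-1.1, -3.7, 1.5]
grip_width: 0.134
finger_force: 12.0
```

```bash
cat >> h.py <<'E'
def st():
    s=observe();M=R.from_rotvec(s['eef_rot']).as_matrix();d=s['eef_pos'][:2]-H0
    r=np.hypot(*d);off=np.arctan2(.018,np.sqrt(r*r-.018**2));a=np.arctan2(d[1],d[0])+off
    print("t %.2f z %.4f r %.4f theta(pos) %.4f theta(tool x) %.4f F tool"%(s['clock'],s['eef_pos'][2],r,SH-a,SH-np.arctan2(M[1,0],M[0,0])),(M.T@s['ft_force']).round(2),"grip %.3f"%s['grip_width'])
E
python3 -c "from h import *;st()"
```

```text
t 5.20 z 0.1702 r 0.2078 theta(pos) 0.3918 theta(tool x) 0.3973 F tool [ 3.83  0.17 -1.5 ] grip 0.134
```

Call:
{"name": "play_rows", "arguments": {
  "deltas": [
    {"translation":[1.0,-4.1,0],"twist":-0.02,"jaw":1},
    {"translation":[0.6,-10.3,0],"twist":-0.05,"jaw":1},
    {"translation":[0.6,-10.3,0],"twist":-0.05,"jaw":1},
    {"translation":[0.6,-10.3,0],"twist":-0.05,"jaw":1},
    {"translation":[0.5,-8.3,0],"twist":-0.04,"jaw":1},
    {"translation":[0.3,-4.1,0],"twist":-0.02,"jaw":1},
    {"translation":[0.2,-2.1,0],"twist":-0.01,"jaw":1},
    {"translation":[0,0,0],"twist":0,"jaw":1}
  ]
}}

```text
clock: 5.87
eef_pos: [0.5521, -0.1014, 0.1704]
eef_rot: [-2.208, 2.233, -0.003]
ft_force: [0.3, -4.5, 1.8]
grip_width: 0.14
finger_force: 12.0
```

Run:
```python
from h import *
st()
im=eyes.capture("top")[150:255,310:430];a=cv2.resize(cv2.convertScaleAbs(im,alpha=1.6),None,fx=5,fy=5,interpolation=cv2.INTER_CUBIC)
c=cam("wrist");w=eyes.capture("wrist")
w=cv2.convertScaleAbs(w,alpha=1.5)
w=w[0:300,:]
b=np.zeros((600,800,3),np.uint8)
cv2.imwrite("pics/t3.png",a);cv2.imwrite("pics/w3.png",cv2.resize(w,(800,429)))
```

```text
t 5.87 z 0.1704 r 0.2084 theta(pos) 0.1564 theta(tool x) 0.1594 F tool [ 4.46 -0.4  -1.82] grip 0.140
```

View pics/w3.png

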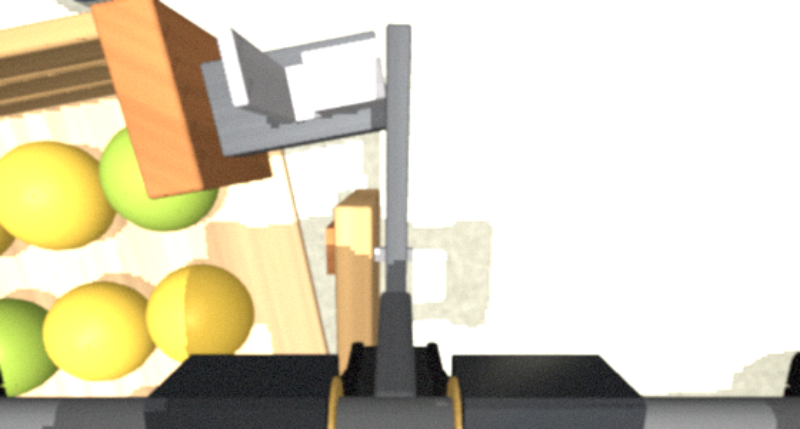

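The wrist view shows the raised bar (crop column 400) at the striker's outer face, with the back plate at about 295. By scale the bar has about 40 mm to go to the plate. I'll go in with smaller steps and watch the force.

Call:
{"name": "play_rows", "arguments": {
  "deltas": [
    {"translation":[0.7,-4.1,0],"twist":-0.02,"jaw":1},
    {"translation":[0.4,-6.2,0],"twist":-0.03,"jaw":1},
    {"translation":[0.3,-4.1,0],"twist":-0.02,"jaw":1},
    {"translation":[0.1,-2.1,0],"twist":-0.01,"jaw":1},
    {"translation":[0,0,0],"twist":0,"jaw":1}
  ]
}}

```text
clock: 6.38
eef_pos: [0.5689, -0.1026, 0.1703]
eef_rot: [-2.297, 2.142, -0.003]
ft_force: [1.6, -5.2, 2.3]
grip_width: 0.137
finger_force: 12.0
```

```bash
python3 -c "from h import *;st()"
```

```text
t 6.38 z 0.1703 r 0.2086 theta(pos) 0.0760 theta(tool x) 0.0783 F tool [ 5.29 -1.21 -2.32] grip 0.137
```

Call:
{"name": "play_rows", "arguments": {
  "deltas": [
    {"translation":[0,-1,0],"twist":-0.005,"jaw":1},
    {"translation":[0.1,-1,0],"twist":-0.005,"jaw":1},
    {"translation":[0.1,-1,0],"twist":-0.005,"jaw":1},
    {"translation":[0,0,0],"twist":0,"jaw":1}
  ]
}}

```text
clock: 6.72
eef_pos: [0.5714, -0.1026, 0.1704]
eef_rot: [-2.313, 2.125, -0.003]
ft_force: [1.2, -5.8, 1.5]
grip_width: 0.138
finger_force: 12.0
```

```bash
python3 -c "from h import *;st()"
```

```text
t 6.72 z 0.1704 r 0.2086 theta(pos) 0.0637 theta(tool x) 0.0636 F tool [ 5.9  -0.75 -1.53] grip 0.138
```

Call:
{"name": "play_rows", "arguments": {
  "deltas": [
    {"translation":[0,-1,0],"twist":-0.005,"jaw":1},
    {"translation":[0,0,0],"twist":0,"jaw":1},
    {"translation":[0.1,-1,0],"twist":-0.005,"jaw":1},
    {"translation":[0,0,0],"twist":0,"jaw":1}
  ]
}}

```text
clock: 7.05
eef_pos: [0.5734, -0.1026, 0.1704]
eef_rot: [-2.324, 2.113, -0.003]
ft_force: [-0.9, -5.7, 2.1]
grip_width: 0.139
finger_force: 12.0
```

```bash
python3 -c "from h import *;st()"
```

```text
t 7.05 z 0.1704 r 0.2086 theta(pos) 0.0542 theta(tool x) 0.0536 F tool [ 5.57  1.45 -2.14] grip 0.139
```

Call:
{"name": "play_rows", "arguments": {
  "deltas": [
    {"translation":[0,-0.5,0],"twist":-0.0025,"jaw":1},
    {"translation":[0,0,0],"twist":0,"jaw":1}
  ]
}}

```text
clock: 7.22
eef_pos: [0.5738, -0.1026, 0.1704]
eef_rot: [-2.326, 2.111, -0.003]
ft_force: [0.1, -4.6, 2.2]
grip_width: 0.14
finger_force: 12.0
```

```bash
python3 -c "from h import *;st()"
```

```text
t 7.22 z 0.1704 r 0.2086 theta(pos) 0.0521 theta(tool x) 0.0512 F tool [ 4.6   0.38 -2.24] grip 0.140
```

Call:
{"name": "play_rows", "arguments": {
  "deltas": [
    {"translation":[0,-0.5,0],"twist":-0.0025,"jaw":1},
    {"translation":[0,0,0],"twist":0,"jaw":1}
  ]
}}

```text
clock: 7.38
eef_pos: [0.5743, -0.1025, 0.1705]
eef_rot: [-2.329, 2.108, -0.003]
ft_force: [-0.6, -5.1, 2.3]
grip_width: 0.139
finger_force: 12.0
```

```bash
python3 -c "from h import *;st()"
```

```text
t 7.38 z 0.1705 r 0.2085 theta(pos) 0.0497 theta(tool x) 0.0487 F tool [ 5.02  1.09 -2.26] grip 0.139
```

No clear contact yet, so I'll continue in small steps.

Call:
{"name": "play_rows", "arguments": {
  "deltas": [
    {"translation":[0,-0.5,0],"twist":-0.0025,"jaw":1},
    {"translation":[0,0,0],"twist":0,"jaw":1},
    {"translation":[0,-0.5,0],"twist":-0.0025,"jaw":1},
    {"translation":[0,0,0],"twist":0,"jaw":1}
  ]
}}

```text
clock: 7.72
eef_pos: [0.5754, -0.1025, 0.1705]
eef_rot: [-2.334, 2.102, -0.003]
ft_force: [0.6, -5.7, 1.9]
grip_width: 0.138
finger_force: 12.0
```

```bash
python3 -c "from h import *;st()"
```

```text
t 7.72 z 0.1705 r 0.2085 theta(pos) 0.0449 theta(tool x) 0.0438 F tool [ 5.74 -0.   -1.88] grip 0.138
```

Call:
{"name": "play_rows", "arguments": {
  "deltas": [
    {"translation":[0,-0.5,0],"twist":-0.0025,"jaw":1},
    {"translation":[0,0,0],"twist":0,"jaw":1},
    {"translation":[0,-0.5,0],"twist":-0.0025,"jaw":1},
    {"translation":[0,0,0],"twist":0,"jaw":1}
  ]
}}

```text
clock: 8.05
eef_pos: [0.5764, -0.1024, 0.1705]
eef_rot: [-2.34, 2.096, -0.003]
ft_force: [-0.2, -6.0, 2.7]
grip_width: 0.142
finger_force: 12.0
```

```bash
python3 -c "from h import *;st()"
```

```text
t 8.05 z 0.1705 r 0.2085 theta(pos) 0.0399 theta(tool x) 0.0387 F tool [ 5.95  0.85 -2.67] grip 0.142
```

Call:
{"name": "play_rows", "arguments": {
  "deltas": [
    {"translation":[0,-0.5,0],"twist":-0.0025,"jaw":1},
    {"translation":[0,0,0],"twist":0,"jaw":1},
    {"translation":[0,-0.5,0],"twist":-0.0025,"jaw":1},
    {"translation":[0,0,0],"twist":0,"jaw":1}
  ]
}}

```text
clock: 8.38
eef_pos: [0.5774, -0.1024, 0.1706]
eef_rot: [-2.345, 2.09, -0.003]
ft_force: [0.6, -7.2, 2.9]
grip_width: 0.136
finger_force: 12.0
```

```bash
python3 -c "from h import *;st()"
```

```text
t 8.38 z 0.1706 r 0.2085 theta(pos) 0.0351 theta(tool x) 0.0337 F tool [ 7.23  0.25 -2.87] grip 0.136
```

Call:
{"name": "play_rows", "arguments": {
  "deltas": [
    {"translation":[0.7,-0.5,0],"twist":-0.0025,"jaw":1},
    {"translation":[0,0,0],"twist":0,"jaw":1},
    {"translation":[0.7,-0.5,0],"twist":-0.0025,"jaw":1},
    {"translation":[0,0,0],"twist":0,"jaw":1}
  ]
}}

```text
clock: 8.72
eef_pos: [0.5783, -0.1029, 0.1701]
eef_rot: [-2.349, 2.084, -0.001]
ft_force: [1.6, -3.4, 1.8]
grip_width: 0.136
finger_force: 12.0
```

```bash
python3 -c "from h import *;st()"
```

```text
t 8.72 z 0.1701 r 0.2090 theta(pos) 0.0311 theta(tool x) 0.0291 F tool [ 3.61 -1.13 -1.84] grip 0.136
```

Call:
{"name": "play_rows", "arguments": {
  "deltas": [
    {"translation":[0,-0.5,0],"twist":-0.0025,"jaw":1},
    {"translation":[0,0,0],"twist":0,"jaw":1},
    {"translation":[0,-0.5,0],"twist":-0.0025,"jaw":1},
    {"translation":[0,0,0],"twist":0,"jaw":1}
  ]
}}

```text
clock: 9.05
eef_pos: [0.5791, -0.1028, 0.1701]
eef_rot: [-2.355, 2.079, -0.001]
ft_force: [0.4, -4.6, 3.0]
grip_width: 0.138
finger_force: 12.0
```

```bash
python3 -c "from h import *;st()"
```

```text
t 9.05 z 0.1701 r 0.2090 theta(pos) 0.0274 theta(tool x) 0.0241 F tool [ 4.58  0.14 -3.02] grip 0.138
```

Call:
{"name": "play_rows", "arguments": {
  "deltas": [
    {"translation":[0,-0.5,0],"twist":-0.0025,"jaw":1},
    {"translation":[0,0,0],"twist":0,"jaw":1}
  ]
}}

```text
clock: 9.22
eef_pos: [0.5795, -0.1028, 0.1701]
eef_rot: [-2.357, 2.076, -0.001]
ft_force: [1.6, -4.7, 3.0]
grip_width: 0.14
finger_force: 12.0
```

```bash
python3 -c "from h import *;st()"
```

```text
t 9.22 z 0.1701 r 0.2090 theta(pos) 0.0252 theta(tool x) 0.0216 F tool [ 4.87 -0.99 -2.98] grip 0.140
```

Call:
{"name": "play_rows", "arguments": {
  "deltas": [
    {"translation":[0,-0.5,0],"twist":-0.0025,"jaw":1},
    {"translation":[0,0,0],"twist":0,"jaw":1}
  ]
}}

```text
clock: 9.38
eef_pos: [0.58, -0.1028, 0.1701]
eef_rot: [-2.36, 2.073, -0.001]
ft_force: [0.8, -4.7, 3.7]
grip_width: 0.134
finger_force: 12.0
```

```bash
python3 -c "from h import *;st()"
```

```text
t 9.38 z 0.1701 r 0.2090 theta(pos) 0.0231 theta(tool x) 0.0192 F tool [ 4.75 -0.2  -3.72] grip 0.134
```

Call:
{"name": "play_rows", "arguments": {
  "deltas": [
    {"translation":[0.7,0,-0.7],"twist":0,"jaw":1},
    {"translation":[0,-0.5,0],"twist":-0.0025,"jaw":1},
    {"translation":[0,0,0],"twist":0,"jaw":1}
  ]
}}

```text
clock: 9.63
eef_pos: [0.5801, -0.1029, 0.17]
eef_rot: [2.363, -2.071, -0.002]
ft_force: [-0.2, -2.4, 0.9]
grip_width: 0.138
finger_force: 12.0
```

```bash
python3 -c "from h import *;st()"
```

```text
t 9.63 z 0.1700 r 0.2091 theta(pos) 0.0226 theta(tool x) 0.0169 F tool [ 2.39  0.54 -0.88] grip 0.138
```

Call:
{"name": "play_rows", "arguments": {
  "deltas": [
    {"translation":[0,-0.5,0],"twist":-0.0025,"jaw":1},
    {"translation":[0,0,0],"twist":0,"jaw":1}
  ]
}}

```text
clock: 9.8
eef_pos: [0.5803, -0.1029, 0.1701]
eef_rot: [2.365, -2.067, -0.002]
ft_force: [-0.5, -1.4, 1.0]
grip_width: 0.136
finger_force: 12.0
```

```bash
python3 -c "from h import *
st()
c=eyes.capture('wrist')
cv2.imwrite('pics/w4.png',cv2.resize(cv2.convertScaleAbs(c[0:220,120:400],alpha=1.0),None,fx=2.7,fy=2.7,interpolation=cv2.INTER_CUBIC))"
```

```text
t 9.80 z 0.1701 r 0.2091 theta(pos) 0.0214 theta(tool x) 0.0143 F tool [ 1.31  0.64 -0.95] grip 0.136
```

View pics/w4.png

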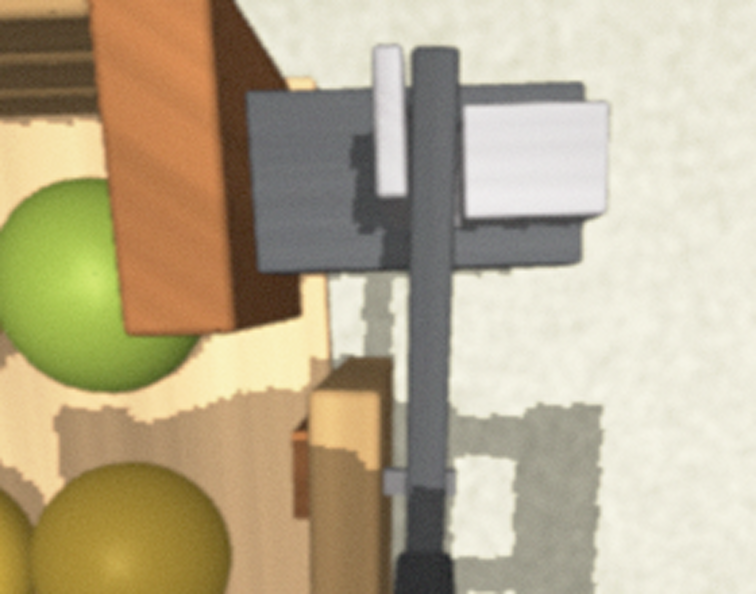

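The wrist view shows the bar (crop columns 412–458) between the plate (374–405) and the striker (463–606). It is nearly touching the plate, so I'll take a couple more small steps.

Call:
{"name": "play_rows", "arguments": {
  "deltas": [
    {"translation":[0,-0.5,0],"twist":0,"jaw":1},
    {"translation":[0,0,0],"twist":0,"jaw":1}
  ]
}}

```text
clock: 10.02
eef_pos: [0.5803, -0.1029, 0.17]
eef_rot: [2.364, -2.067, -0.003]
ft_force: [-1.9, -0.2, 0.2]
grip_width: 0.141
finger_force: 12.0
```

```bash
python3 -c "from h import *;st()"
```

```text
t 10.02 z 0.1700 r 0.2091 theta(pos) 0.0213 theta(tool x) 0.0146 F tool [-0.1   1.94 -0.24] grip 0.141
```

Call:
{"name": "play_rows", "arguments": {
  "deltas": [
    {"translation":[0,-0.5,0],"twist":0,"jaw":1},
    {"translation":[0,0,0],"twist":0,"jaw":1}
  ]
}}

```text
clock: 10.18
eef_pos: [0.5804, -0.1029, 0.1701]
eef_rot: [2.363, -2.067, -0.005]
ft_force: [-4.9, -0.6, 1.5]
grip_width: 0.137
finger_force: 12.0
```

```bash
python3 -c "from h import *;st()"
```

```text
t 10.18 z 0.1701 r 0.2091 theta(pos) 0.0210 theta(tool x) 0.0147 F tool [-0.1   4.94 -1.53] grip 0.137
```

Contact: the position has stalled and Fy has climbed to about 5 N. I'll back off so the bar sits mid-slot, aiming for about 1 mm of outward motion at the tab.

Call:
{"name": "play_rows", "arguments": {
  "deltas": [
    {"translation":[0,0.8,0],"twist":0.002,"jaw":1},
    {"translation":[0,0.7,0],"twist":0.004,"jaw":1},
    {"translation":[0,0.5,0],"twist":0.003,"jaw":1},
    {"translation":[0,0,0],"twist":0,"jaw":1},
    {"translation":[0,0,0],"twist":0,"jaw":1}
  ]
}}

```text
clock: 10.6
eef_pos: [0.5803, -0.1029, 0.1701]
eef_rot: [-2.355, 2.077, -0.0]
ft_force: [0.5, 0.6, -3.7]
grip_width: 0.137
finger_force: 12.0
```

```bash
python3 -c "from h import *;st();print(observe()['eef_pos'])"
```

```text
t 10.60 z 0.1701 r 0.2091 theta(pos) 0.0215 theta(tool x) 0.0231 F tool [-0.58 -0.56  3.68] grip 0.137
[ 0.58030146 -0.102927    0.17014248]
```

Call:
{"name": "play_rows", "arguments": {
  "deltas": [
    {"translation":[0,0.5,0],"twist":0,"jaw":1},
    {"translation":[0,0.5,0],"twist":0.002,"jaw":1},
    {"translation":[0,0,0],"twist":0,"jaw":1}
  ]
}}

```text
clock: 10.85
eef_pos: [0.5791, -0.103, 0.1702]
eef_rot: [-2.353, 2.08, 0.0]
ft_force: [0.8, 2.5, -5.1]
grip_width: 0.132
finger_force: 12.0
```

```bash
python3 -c "from h import *;st();print(observe()['eef_pos'])"
```

```text
t 10.85 z 0.1702 r 0.2091 theta(pos) 0.0274 theta(tool x) 0.0255 F tool [-2.43 -1.1   5.15] grip 0.132
[ 0.57906479 -0.10296075  0.17022115]
```

Call:
{"name": "play_rows", "arguments": {
  "deltas": [
    {"translation":[1.5,0,1.5],"twist":0,"jaw":1},
    {"translation":[2.2,0,3.1],"twist":0,"jaw":1},
    {"translation":[2,0,3.2],"twist":0,"jaw":1},
    {"translation":[0,0,0],"twist":0,"jaw":1}
  ]
}}

```text
clock: 11.18
eef_pos: [0.5797, -0.1096, 0.1624]
eef_rot: [2.353, -2.081, 0.0]
ft_force: [0.8, 3.3, -2.5]
grip_width: 0.139
finger_force: 12.0
```

```bash
python3 -c "from h import *;st();print(observe()['eef_pos'])"
```

```text
t 11.18 z 0.1624 r 0.2158 theta(pos) 0.0283 theta(tool x) 0.0257 F tool [-3.14 -1.17  2.5 ] grip 0.139
[ 0.57967462 -0.10963351  0.16243597]
```

Call:
{"name": "play_rows", "arguments": {
  "deltas": [
    {"translation":[0.9,0,1.7],"twist":0,"jaw":1},
    {"translation":[0.9,0,1.7],"twist":0,"jaw":1},
    {"translation":[0,0,0],"twist":0,"jaw":1}
  ]
}}

```text
clock: 11.43
eef_pos: [0.5799, -0.1116, 0.1596]
eef_rot: [2.353, -2.081, 0.001]
ft_force: [1.4, 1.3, -1.0]
grip_width: 0.14
finger_force: 12.0
```

```bash
python3 -c "from h import *;st();print(observe()['eef_pos'])"
```

```text
t 11.43 z 0.1596 r 0.2178 theta(pos) 0.0282 theta(tool x) 0.0255 F tool [-1.16 -1.54  0.96] grip 0.140
[ 0.57994411 -0.11160784  0.15955966]
```

Call:
{"name": "play_rows", "arguments": {
  "deltas": [
    {"translation":[0.8,0,1.8],"twist":0,"jaw":1},
    {"translation":[0.8,0,1.8],"twist":0,"jaw":1},
    {"translation":[0,0,0],"twist":0,"jaw":1}
  ]
}}

```text
clock: 11.68
eef_pos: [0.5803, -0.1136, 0.1562]
eef_rot: [2.353, -2.08, 0.003]
ft_force: [1.0, -1.7, 1.5]
grip_width: 0.138
finger_force: 12.0
```

```bash
python3 -c "from h import *;st();print(observe()['eef_pos'])"
```

```text
t 11.68 z 0.1562 r 0.2198 theta(pos) 0.0276 theta(tool x) 0.0254 F tool [ 1.79 -0.78 -1.45] grip 0.138
[ 0.58030803 -0.11359068  0.1561839 ]
```

Call:
{"name": "play_rows", "arguments": {
  "deltas": [
    {"translation":[0.7,0,1.6],"twist":0,"jaw":1},
    {"translation":[0.5,0,1.6],"twist":0,"jaw":1},
    {"translation":[0,0,0],"twist":0,"jaw":1}
  ]
}}

```text
clock: 11.93
eef_pos: [0.5806, -0.115, 0.1531]
eef_rot: [2.353, -2.08, 0.003]
ft_force: [0.7, -5.5, 3.4]
grip_width: 0.136
finger_force: 12.0
```

```bash
python3 -c "from h import *;st();print(observe()['eef_pos'])"
```

```text
t 11.93 z 0.1531 r 0.2212 theta(pos) 0.0271 theta(tool x) 0.0252 F tool [ 5.51  0.02 -3.44] grip 0.136
[ 0.58059645 -0.11501149  0.15313474]
```

Call:
{"name": "play_rows", "arguments": {
  "deltas": [
    {"translation":[0.8,0,0.8],"twist":0,"jaw":1},
    {"translation":[0.5,0,0.7],"twist":0,"jaw":1},
    {"translation":[0,0,0],"twist":0,"jaw":1}
  ]
}}

```text
clock: 12.18
eef_pos: [0.5809, -0.1156, 0.1519]
eef_rot: [-2.354, 2.08, -0.003]
ft_force: [-0.1, -4.0, 4.8]
grip_width: 0.141
finger_force: 12.0
```

```bash
python3 -c "from h import *;st();print(observe()['eef_pos'])"
```

```text
t 12.18 z 0.1519 r 0.2218 theta(pos) 0.0259 theta(tool x) 0.0251 F tool [ 4.01  0.56 -4.83] grip 0.141
[ 0.58092755 -0.11558643  0.15192295]
```

Call:
{"name": "play_rows", "arguments": {
  "deltas": [
    {"translation":[0,0,0],"twist":0,"jaw":0.8},
    {"translation":[0,0,0],"twist":0,"jaw":0.7},
    {"translation":[0,0,0],"twist":0,"jaw":0.6},
    {"translation":[0,0,0],"twist":0,"jaw":0.5},
    {"translation":[0,0,0],"twist":0,"jaw":0.5},
    {"translation":[0,0,0],"twist":0,"jaw":0.5},
    {"translation":[0,0,0],"twist":0,"jaw":0.5}
  ]
}}

```text
clock: 12.77
eef_pos: [0.5801, -0.1149, 0.1509]
eef_rot: [2.354, -2.08, -0.001]
ft_force: [0.6, 0.6, 0.5]
grip_width: 0.485
finger_force: 0.0
```

Call:
{"name": "play_rows", "arguments": {
  "deltas": [
    {"translation":[0,0,-8],"twist":0,"jaw":0.5},
    {"translation":[0,0,-15],"twist":0,"jaw":0.5},
    {"translation":[0,0,-20],"twist":0,"jaw":0.5},
    {"translation":[0,0,-25],"twist":0,"jaw":0.5},
    {"translation":[0,0,-25],"twist":0,"jaw":0.5},
    {"translation":[0,0,0],"twist":0,"jaw":0.5}
  ]
}}

```text
clock: 13.27
eef_pos: [0.5832, -0.1156, 0.2509]
eef_rot: [-2.35, 2.075, -0.016]
ft_force: [-0.5, -0.3, 0.7]
grip_width: 0.501
finger_force: 0.0
```

```bash
python3 -c "from h import *
st()
a=cv2.convertScaleAbs(eyes.capture('scene')[190:350,160:370],alpha=1.5)
b=cv2.convertScaleAbs(eyes.capture('wrist')[0:300,80:480],alpha=1.1)
a=cv2.resize(a,(394,300),interpolation=cv2.INTER_CUBIC)
cv2.imwrite('pics/f.png',np.hstack([a,b]))"
```

```text
t 13.27 z 0.2509 r 0.2219 theta(pos) 0.0158 theta(tool x) 0.0244 F tool [ 0.28  0.51 -0.72] grip 0.501
```

View pics/f.png

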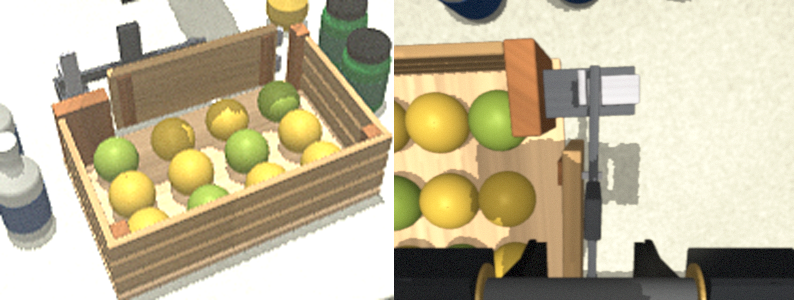

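The gate is shut and the bar runs between plate and striker in the wrist half. I'll check that the bar is level by comparing predicted tab-top pixels.

Run:
```python
from h import *
c=cam("scene")
def P(th,ph,al,up):
    a=SH-th; g=np.array([np.cos(a),np.sin(a)]); n=np.array([np.sin(a),-np.cos(a)])
    return np.r_[H0+g*(.13+al*np.cos(ph)-up*np.sin(ph))+n*.018,.115+al*np.sin(ph)+up*np.cos(ph)]
for ph in(0,.06,.12): print(ph,"tabtop",proj(c,P(.026,ph,.09,.072)).round(1),"bar end of tab base",proj(c,P(.026,ph,.15,.01)).round(1),"pivot",proj(c,P(.026,ph,0,.01)).round(1))
im=eyes.capture("scene")[185:265,180:280]
cv2.imwrite("pics/f2.png",cv2.resize(cv2.convertScaleAbs(im,alpha=1.5),None,fx=7.5,fy=7.5,interpolation=cv2.INTER_CUBIC))
```

```text
0 tabtop [228.7 203.4] bar end of tab base [208.6 227.6] pivot [263.1 211.8]
0.06 tabtop [230.3 201.3] bar end of tab base [208.5 225. ] pivot [263.3 211.7]
0.12 tabtop [231.9 199.3] bar end of tab base [208.6 222.4] pivot [263.5 211.7]
```

View pics/f2.png

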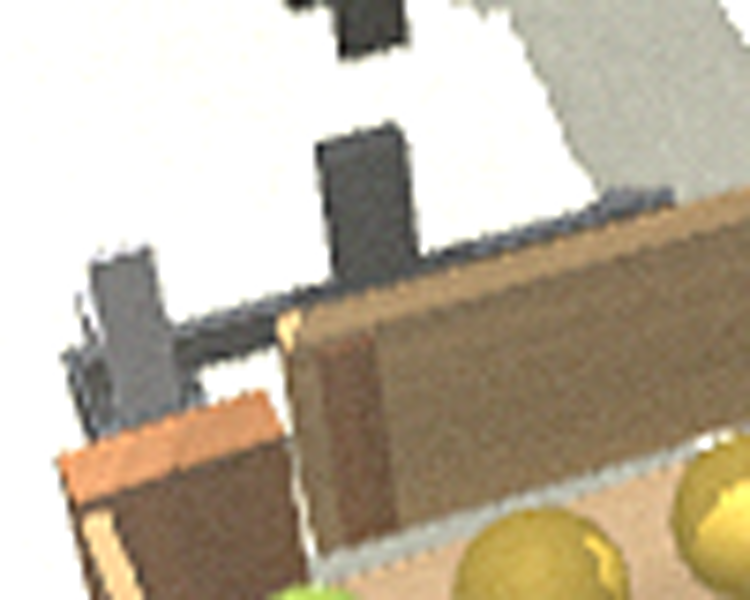

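The tab top is at (228.3, 202.7) and the bar's upper edge at (208.6, 227.4). Both match a level bar (predicted (228.7, 203.4) and (208.6, 227.6)), so it is fully down in the slot.

```bash
python3 -c "from h import *;print(workorder.finish_job())"
```

```text
the job is handed in; nothing more can be done
None
```

The gate is shut, the bar lies level in the catch's slot, the gripper has let go and backed off, and the job was handed in at about 13 s; the bar met the back plate at only about 5 N measured at the tool.

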